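# Close the access panel of a carriage junction box

## Task

On the grey carriage junction box, turn each of the two quarter-turn fasteners on the blue access panel until the slot along its wing lines up with the white marks on either side of it. Then push the panel down until it is flush with the rim of the box and hold it pressed there: the job finishes while you are still holding it down, without letting go. Leave the tools and materials lying around the box where they are.

Things in the scene. Friction and masses are not known exactly. Their poses are not given: they have to be found in the camera images.
- frame: Grey steel junction box fixed on the bench; its place and yaw differ each time. Origin: on the bench top below the centre of the blue panel; z up. The box runs from -115 to +155 mm along its x and -190 to +190 mm along its y; rim top 80 mm above the bench. The panel (174 mm along x, 324 along y, 5 thick) lies in a recess; cross pins under its fasteners drop into the box only with both slots in line.
- panel (a joint): How far the blue panel is pressed down, m. 0: its top 8 mm above the rim. 0.008: flush with the rim, on a firm stop. Slides straight down on springs: about 5 N starts it, 13 N brings it flush; let go, it rises. With a slot more than about 16 degrees off its marks it stops about 1.5 mm down. Once down, the fasteners cannot turn.
- panel_press (a point): Centre of the top of the yellow round pad (52 mm across, 3 mm thick) in the middle of the panel, half-way between the fasteners; 91 mm above the bench while the panel stands proud (panel top 88 mm). A good place to push; anywhere on the panel will do.
- left_grip (a point): Left fastener, +y side of the box, 100 mm from the panel's centre. Point on its upright turning axis, 106 mm above the bench, mid-height of its aluminium wing: 44 mm long (along this point's y), 12 thick, 25 high, black slot line on top, on a dark disc 44 mm across whose top is 93 mm above the bench. White marks on the panel 31 to 53 mm either side of the axis, along the box's y.
- right_grip (a point): The same for the right fastener, of the same shape and height, 100 mm from the panel's centre on the -y side of the box.
- fastener_left (a joint): Angle of the left fastener, rad; 0: slot in line with its marks, wing along the box's y (the line through both fasteners). Grows anticlockwise seen from above. Range -1.5 to 1.5, no click at 0; light friction (about 0.04 N m), stays where left. Starts 0.6 to 1.3 anticlockwise of its marks.
- fastener_right (a joint): The same for the right fastener. It starts 0.6 to 1.3 clockwise of its marks (a negative value).
- grommet_mid (a point): Bystander: brass ring, 40 mm across, 10 mm high, lying on the far part of the box's rim; its centre.
- sanding_block_mid (a point): Bystander: blue sanding block, 70 x 120 x 28 mm, on the bench by the left end of the box; its centre.
- file_mid (a point): Bystander: file with wooden handle, 270 mm long, on the bench between box and robot; a point on its axis 13 mm up.
- scraper_mid (a point): Bystander: scraper with wooden handle, 215 mm long, on the bench by the right end of the box; a point on its axis 13 mm up.
- sanding_discs_mid (a point): Bystander: pack of white perforated sanding discs, 150 mm across, 8 mm high, on the bench; its centre.
- filler_tin_mid (a point): Bystander: filler tin with yellow label, 90 mm across, 100 mm high, on the bench; its centre.

How it is judged:
On the way, in this order (a step that is already met when the one before it is completed fails the run):
1. both fasteners turned in line with their marks (value of joint fastener_left between -0.17 and 0.17 rad and value of joint fastener_right between -0.17 and 0.17 rad), for 0.2 s.
2. panel pressed down flush (value of joint panel above 0.006 m), for 0.3 s.
At the end, for the whole second after the job is handed in: Both slots within 0.17 rad (10 degrees) of their marks, the panel within 2 mm of flush with the rim, and the robot itself still pushing on it with more than 4 N, through the last second (all of step 1 and value of joint panel above 0.006 m and contact force between any of the fingers, the arm and panel above 4 N); the arm keeps its last pose, push and grip.
It fails at once if a thing lying around the box, or on its rim, is moved more than 30 mm (distance of any of grommet_mid, sanding_block_mid, file_mid, scraper_mid, sanding_discs_mid, filler_tin_mid from where it was at the start of the episode above 0.03 m).
It also fails if it takes over 53 s, if anything falls off the work surface, if the arm or the gripper's body presses on something with over 40 N, if the wrist force passes 120 N, or if a joint passes its speed limit or range.

## Robot

A 7-joint arm with a two-finger parallel gripper is mounted at the origin on the work surface. World frame = base frame: x ahead of the robot, y to its left, z up, the work surface at z = 0. Lengths are in m, angles in rad, forces in N, time in s.
With the tool pointing down it reaches from about 0.4 to 0.85 m from the base axis. Payload 4.5 kg.
Tool frame: the origin (TCP) lies midway between the tips of the shut fingers; the grasp point (between the pads) lies 19 mm behind it; z points along the fingers, y is the direction in which the jaws open and shut (so a half turn about z gives the same grasp; the last joint's range is limited). The gripper opens to 88 mm and grips with 3 to 60 N. Pads are 18 mm wide; open, the fingers measure 123 mm over their backs; the gripper's body (75 mm by 187 mm) begins 45 mm behind the grasp point.
Start: joints at [-1.241, 0.689, -0.195, 1.565, 0.157, 0.902, -0.215], TCP at [0.182, 0.598, 0.239] pointing down, gripper open.
Joint ranges: [-3.01, 3.01], [-0.46, 2.08], [-1.47, 1.51], [0.13, 2.56], [-1, 4.14], [0.04, 2.09], [-2.66, 2.66]. Speed limits (rad/s): [2.57, 2.57, 3.14, 3.14, 3.14, 3.14, 3.14].

## Interface

Orientations are given as a unit quaternion [x, y, z, w].
In Python, from plant import r gives the robot as it stands. The module is installed in compiled form; this text tells all that it offers.
- The arm moves only by the tool carry_out, never from a script. Its argument "commands" is a list of rows, each a list of 6 numbers: the shift along the tool's x, y, z in m, then the turn, a rotation vector about the tool's x, y, z in degrees. In form: [[dx, dy, dz, wx, wy, wz], ...]. A call has 1 to 12 rows; each row is the pose to reach, as a shift and turn from the pose commanded when the call began, along the tool's axes at that moment; what a row does not reach only later rows make up. A row lasts 1/10 s, in which the tool goes at most 50 mm and 8.59 degrees, less where a joint would pass 70% of its speed; a pose out of reach is approached as far as the arm can. A call with a gripper value outside its range is refused whole. "fingers" is the closure in counts, from 0 (fully open) to 255 (shut), set as the call begins (left out, the last holds). The fingers move at their own pace and stop on an object; "grip_force" is the grip in N (left out, the last holds). Time passes only in rows, so rows that repeat a pose let the fingers close. It gives the time, the measured TCP pose, the force and the opening at its end, in the units of the state.
- r.get_state(): the state, without advancing time (a new reading comes with each control period).
- r.snapshot(name): name is "side" or "top" or "wrist"; returns a dict with "img" (384x512x3 uint8, blue, green, red), "intrinsics" (3x3 intrinsics, pixels), "extrinsics" (4x4, takes a point from camera to world coordinates); the wrist camera has in their place "tool_from_camera" (4x4, takes a point from camera to tool coordinates, whose origin is the TCP and whose axes are the flange's). Camera axes: x right, y down, z forward; pixel columns grow to the right and rows downward; lengths in m; the calibration is good to about 2 mm. A picture is of the moment at which its call begins: read the wrist's pose just before it. There is no depth.
- r.finish_job(): hands the job in, once; it reports no verdict.
Trained networks look in a picture, given as the dict that the camera call returned (one of the last four; its "shot" number tells which), for a name from the list of things; names that differ only in an ending like _2 or _b are one class to them, and where a whole thing is asked for, a point or a joint stands for the part that bears it (a point fixed in the world has none). Each returns a list of dicts, best first, with "p" (0 to 1); they miss things now and then, are a little off and sometimes report something else, mostly with a low value. They report only what shows in the picture. A call takes as long as a camera call.
- r.spot_in(picture, label): "xyz" ([x, y, z] in m, in world coordinates, good to about 4 mm: the middle of the surface that is visible of it).
- r.spot_point(picture, label): "xyz" ([x, y, z] in m, in world coordinates, good to about 4 mm: a listed point, or the origin of a listed thing).
The state is a dict: "clock": time; "q": joint angles; "qd": joint speeds; "joint_torque": joint torques, N m; "tool_pos": TCP position; "eef_rot": TCP orientation; "contact_force": force on the tool from outside, world axes, zero at the start; "moment": the same for the moment, N m; "opening": opening from 0.0 (shut) to 1.0 (fully open).
Only numpy, scipy, OpenCV 4.12 (cv2) and the standard library are available. Lean on these libraries where they do the work, as an engineer would, in place of code of your own. Each camera call takes 0.05 s, during which the arm holds its last target.

## Working session

There is one attempt and no reset: what is moved stays moved. The work goes in short steps, Python scripts to look and compute and a tool call to move; the robot and the scene stay as the last step left them, time stands still between calls to the robot, and variables do not carry over. Pictures are saved under pics/ and viewed, and the job is handed in when it is done.

Besides the shell and the picture viewer there is one more tool, called after ">>>" as a command line: name --pt "numbers of a row" for each row, then --argument value for the rest. carry_out: Moves the arm, as the interface text tells. Its arguments: {"type":"object","properties":{"commands":{"type":"array","items":{"type":"array","items":{"type":"number"}}},"fingers":{"type":"number"},"grip_force":{"type":"number"}},"required":["commands"]}

```bash
mkdir -p pics
python3 - <<'E'
from plant import r
import cv2,numpy as np
s=r.get_state(); print({k:np.round(v,3) for k,v in s.items()})
for n in ["top","side"]:
    p=r.snapshot(n); cv2.imwrite(f"pics/{n}0.png",p["img"]); print(n,p["shot"],np.round(p["extrinsics"],3).tolist(),p["intrinsics"].tolist() if hasattr(p["intrinsics"],'tolist') else p["intrinsics"])
    for l in ["frame","panel_press","left_grip","right_grip","grommet_mid","filler_tin_mid","file_mid"]:
        print(l,[(np.round(d["xyz"],3).tolist(),round(d["p"],2)) for d in r.spot_point(p,l)[:2]])
print(r.get_state()["clock"])
E
```

```text
{'clock': np.float64(0.0), 'q': array([-1.241,  0.69 , -0.195,  1.566,  0.157,  0.902, -0.215]), 'qd': array([ 0.001, -0.   ,  0.001,  0.   ,  0.001,  0.001, -0.001]), 'joint_torque': array([-0.0000e+00, -5.2756e+01, -1.2670e+00, -1.5343e+01, -5.3000e-02,
        7.0000e-03,  0.0000e+00]), 'tool_pos': array([0.182, 0.597, 0.238]), 'eef_rot': array([ 0.147,  0.989, -0.001, -0.   ]), 'contact_force': array([-1.014,  0.151,  0.33 ]), 'moment': array([ 0.019, -0.006, -0.004]), 'opening': np.float64(0.997)}
top 1 [[-0.012, -0.985, 0.174, 0.339], [-1.0, 0.01, -0.01, 0.001], [0.008, -0.175, -0.985, 1.412], [0.0, 0.0, 0.0, 1.0]] [[367.4117816551501, 0.0, 251.66165038381448], [0.0, 367.4117816551501, 186.51242905176346], [0.0, 0.0, 1.0]]
frame [([0.541, -0.075, 0.0], 0.89)]
panel_press [([0.542, -0.069, 0.09], 0.86)]
left_grip [([0.551, -0.175, 0.103], 0.47), ([0.536, 0.028, 0.111], 0.46)]
right_grip [([0.549, -0.171, 0.104], 0.53)]
grommet_mid [([0.678, -0.171, 0.086], 0.44)]
filler_tin_mid [([0.626, 0.526, 0.048], 0.96)]
file_mid [([0.375, -0.079, 0.012], 0.57)]
side 2 [[0.832, -0.318, 0.455, 0.075], [-0.555, -0.489, 0.673, -0.761], [0.009, -0.813, -0.583, 0.723], [0.0, 0.0, 0.0, 1.0]] [[354.2204201003449, 0.0, 260.2112874946202], [0.0, 354.2204201003449, 192.26058530821962], [0.0, 0.0, 1.0]]
frame [([0.541, -0.073, 0.001], 0.84), ([0.381, -0.084, 0.011], 0.23)]
panel_press [([0.539, -0.072, 0.093], 0.79)]
left_grip [([0.539, 0.029, 0.1], 0.49)]
right_grip [([0.552, -0.171, 0.111], 0.5)]
grommet_mid [([0.672, -0.171, 0.084], 0.67), ([0.536, 0.025, 0.103], 0.67)]
filler_tin_mid [([0.627, 0.524, 0.048], 0.56)]
file_mid [([0.378, -0.084, 0.015], 0.92)]
0.8
```

Run:
```python
import cv2
a=cv2.imread("pics/top0.png"); 
cv2.imwrite("pics/top0c.png",cv2.resize(a[120:290,150:400],None,fx=3,fy=3,interpolation=cv2.INTER_CUBIC))
```

```text
(no output)
```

View pics/top0.png

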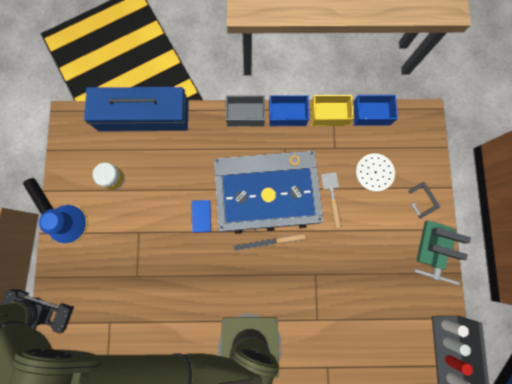

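View pics/side0.png

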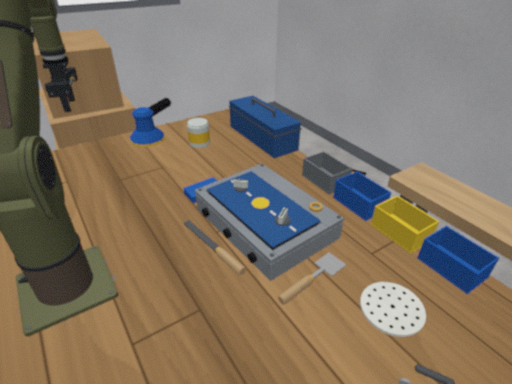

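```bash
ls -la pics
```

```text
total 844
drwxr-xr-x 2 agent agent   4096 Dec  6 02:30 .
drwxr-xr-x 3 agent agent   4096 Dec  6 02:29 ..
-rw-r--r-- 1 agent agent 315255 Dec  6 02:30 side0.png
-rw-r--r-- 1 agent agent 247822 Dec  6 02:30 top0.png
-rw-r--r-- 1 agent agent 290355 Dec  6 02:30 top0c.png
```

View pics/top0c.png

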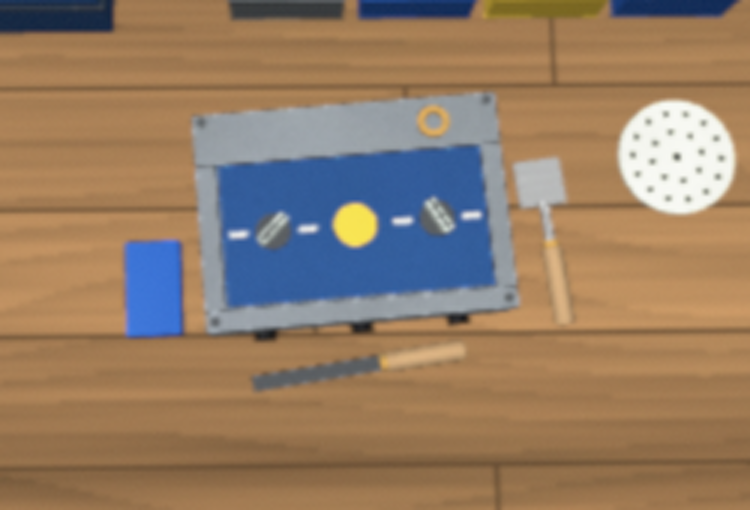

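>>> carry_out --pt "-0.507 -0.44 0 0 0 31" --pt "-0.507 -0.44 0 0 0 31" --pt "-0.507 -0.44 0 0 0 31" --pt "-0.507 -0.44 0 0 0 31" --pt "-0.507 -0.44 0 0 0 31" --pt "-0.507 -0.44 0 0 0 31" --pt "-0.507 -0.44 0 0 0 31" --pt "-0.507 -0.44 0 0 0 31" --pt "-0.507 -0.44 0 0 0 31" --pt "-0.507 -0.44 0 0 0 31" --pt "-0.507 -0.44 0 0 0 31" --pt "-0.507 -0.44 0 0 0 31" --fingers 0 --grip_force 20

```text
clock: 2.0
tool_pos: [0.502, 0.0878, 0.239]
eef_rot: [0.406, 0.914, 0.0, 0.0]
contact_force: [0.5, 0.6, 0.3]
opening: 1.001
```

```bash
cat > h.py <<'E'
from plant import r
import cv2,numpy as np
from scipy.spatial.transform import Rotation as R
def to(xyz,jaw=None):
    s=r.get_state(); M=R.from_quat(s["eef_rot"]).as_matrix(); p=np.array(s["tool_pos"])
    d=M.T@(np.array(xyz)-p); y=np.degrees(np.arctan2(M[1,1],M[0,1]))
    w=0 if jaw is None else -(((jaw-y)+90)%180-90)
    print("pos",np.round(p,4),"jaw",round(y,1),"cmd",np.round(d,4),"wz",round(w,1),"q",np.round(s["q"],2),"F",np.round(s["contact_force"],1),"t",s["clock"])
def wrist(name):
    s=r.get_state(); p=r.snapshot("wrist"); cv2.imwrite(f"pics/{name}.png",p["img"])
    T=np.eye(4);T[:3,:3]=R.from_quat(s["eef_rot"]).as_matrix();T[:3,3]=s["tool_pos"]
    W=T@np.array(p["tool_from_camera"]); K=np.array(p["intrinsics"]); np.savez(f"pics/{name}.npz",W=W,K=K)
    return p,W,K
def px(W,K,uv,z):
    d=W[:3,:3]@np.linalg.solve(K,[uv[0],uv[1],1.]); return W[:3,3]+d*(z-W[2,3])/d[2]
def proj(W,K,P):
    c=np.linalg.inv(W)@np.append(P,1); u=K@c[:3]; return u[:2]/u[2]
E
python3 - <<'E'
from h import *
to([0.537,0.029,0.239],42)
p,W,K=wrist("w1")
for l in ["panel_press","left_grip","right_grip"]:
    print(l,[(np.round(d["xyz"],3).tolist(),round(d["p"],2)) for d in r.spot_point(p,l)[:2]])
E
```

```text
pos [0.502  0.0878 0.239 ] jaw 42.1 cmd [-0.0671 -0.0134 -0.    ] wz 0.1 q [-0.19  0.54 -0.12  1.91  0.09  0.7   0.37] F [0.5 0.6 0.3] t 2.0
panel_press []
left_grip [([0.534, 0.03, 0.106], 0.94)]
right_grip [([0.546, -0.172, 0.109], 0.8)]
```

View pics/w1.png

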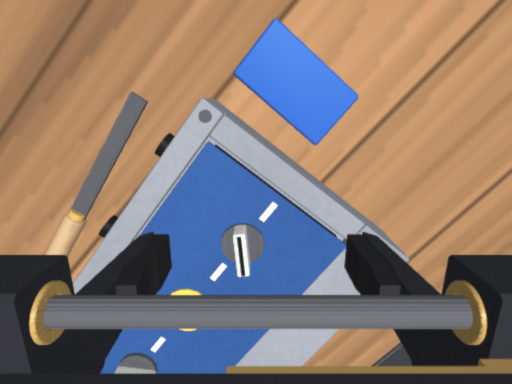

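Run:
```python
from h import *
a=cv2.imread("pics/w1.png"); cv2.imwrite("pics/w1c.png",cv2.resize(a[190:290,190:300],None,fx=6,fy=6,interpolation=cv2.INTER_CUBIC))
```

```text
(no output)
```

View pics/w1c.png

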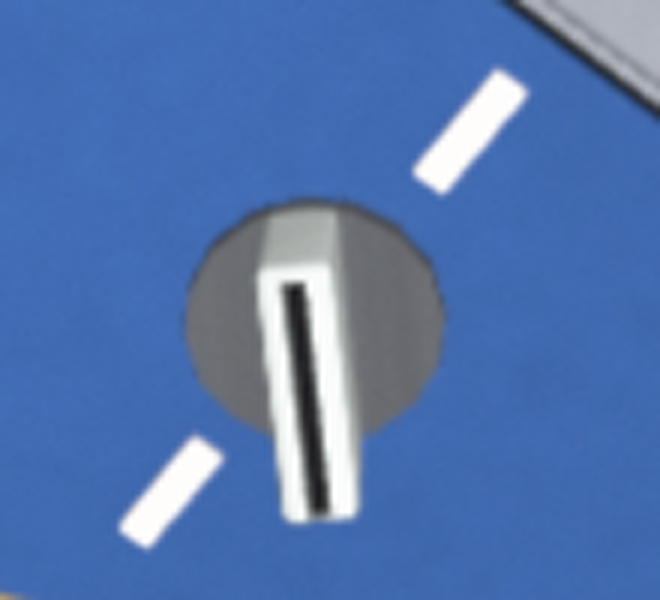

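Run:
```python
from h import *
d=np.load("pics/w1.npz");W,K=d["W"],d["K"]
A=[px(W,K,u,.1185) for u in [(238.8,237.5),(243,275.8)]]
B=[px(W,K,u,.088) for u in [(268.3,212),(218.7,272)]]
ang=lambda a,b:np.degrees(np.arctan2(*(b-a)[1::-1]))%180
print(np.round(A,4),(A[0]+A[1])/2,ang(*A),np.linalg.norm(A[0]-A[1]));print(np.round(B,4),(B[0]+B[1])/2,ang(*B),np.linalg.norm(B[0]-B[1]))
print(px(W,K,(242.5,243.5),.093))
w=ang(*A)
to([*((A[0]+A[1])/2)[:2],.15],w-90)
```

```text
[[0.5209 0.0397 0.1185]
 [0.5495 0.0128 0.1185]] [0.53520704 0.02628085 0.1185    ] 136.8123897690817 0.03933040262252865
[[ 0.5324  0.0681  0.088 ]
 [ 0.5389 -0.0155  0.088 ]] [0.53564235 0.02631612 0.088     ] 94.47203008289635 0.08388891759348355
[0.5344786  0.02756388 0.093     ]
pos [0.5015 0.0883 0.2387] jaw 41.8 cmd [-0.0687 -0.0163  0.0887] wz -5.0 q [-0.19  0.54 -0.12  1.91  0.09  0.7   0.37] F [-0.8  1.6 -0.5] t 2.2
```

>>> carry_out --pt "-0.0687 -0.0163 0.04 0 0 -5" --pt "-0.0687 -0.0163 0.06 0 0 -5" --pt "-0.0687 -0.0163 0.09 0 0 -5" --pt "-0.0687 -0.0163 0.12 0 0 -5" --pt "-0.0687 -0.0163 0.141 0 0 -5" --pt "-0.0687 -0.0163 0.141 0 0 -5" --pt "-0.0687 -0.0163 0.141 0 0 -5"

```text
clock: 2.9
tool_pos: [0.5347, 0.0295, 0.0981]
eef_rot: [0.365, 0.931, 0.0, -0.0]
contact_force: [0.2, 1.1, 1.4]
opening: 1.0
```

Run:
```python
from h import *
to([0.5353,.0265,.097],46.8); wrist("w2")
```

```text
pos [0.5347 0.0295 0.0981] jaw 47.2 cmd [-0.0025 -0.0018  0.0011] wz 0.4 q [-0.08  0.79 -0.1   1.95  0.18  0.41  0.51] F [0.2 1.1 1.4] t 2.9
```

View pics/w2.png

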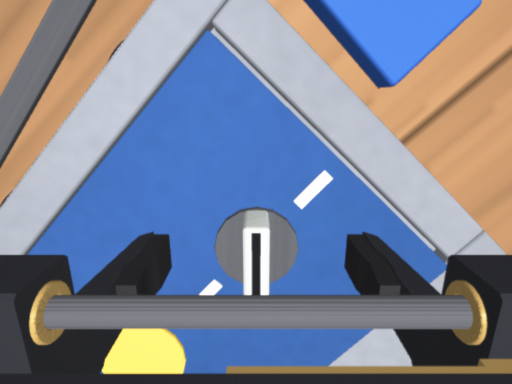

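>>> carry_out --pt "-0.001 -0.001 0 0 0 0" --pt "-0.001 -0.001 0 0 0 0" --pt "-0.001 -0.001 0 0 0 0" --pt "-0.001 -0.001 0 0 0 0" --pt "-0.001 -0.001 0 0 0 0" --pt "-0.001 -0.001 0 0 0 0" --pt "-0.001 -0.001 0 0 0 0" --pt "-0.001 -0.001 0 0 0 0" --fingers 255 --grip_force 15

```text
clock: 3.75
tool_pos: [0.535, 0.0263, 0.0977]
eef_rot: [0.366, 0.931, 0.0, -0.0]
contact_force: [0.4, 0.7, 0.2]
opening: 0.298
```

Run:
```python
from h import *
s=r.get_state();print(s["opening"],np.round(s["moment"],2)); to([0.5353,.0265,.097],46.8-42.3)
```

```text
0.29830270411280957 [-0.02  0.02  0.02]
pos [0.535  0.0263 0.0977] jaw 47.0 cmd [-0.0001  0.0004  0.0007] wz 42.5 q [-0.08  0.79 -0.1   1.95  0.18  0.41  0.51] F [0.4 0.7 0.2] t 3.75
```

>>> carry_out --pt "0 0 0 0 0 0" --pt "0 0 0 0 0 0" --pt "0 0 0 0 0 0" --pt "0 0 0 0 0 0" --pt "0 0 0 0 0 0" --pt "0 0 0 0 0 0"

```text
clock: 4.35
tool_pos: [0.5359, 0.0272, 0.0978]
eef_rot: [0.366, 0.931, 0.001, 0.001]
contact_force: [3.5, 3.8, -4.6]
opening: 0.134
```

>>> carry_out --pt "0 0 0 0 0 7" --pt "0 0 0 0 0 14" --pt "0 0 0 0 0 21" --pt "0 0 0 0 0 28" --pt "0 0 0 0 0 35" --pt "0 0 0 0 0 42.5" --pt "0 0 0 0 0 42.5" --pt "0 0 0 0 0 42.5" --pt "0 0 0 0 0 42.5"

```text
clock: 5.25
tool_pos: [0.5353, 0.0269, 0.0977]
eef_rot: [0.677, 0.736, 0.001, -0.0]
contact_force: [3.2, 4.2, -2.9]
opening: 0.134
```

Run:
```python
from h import *
to([0.5353,.0265,.097],4.5); wrist("w3")
```

```text
pos [0.5353 0.0269 0.0977] jaw 4.7 cmd [-0.0004  0.      0.0007] wz 0.2 q [-0.17  0.8   0.07  1.96 -0.12  0.39  0.07] F [ 3.2  4.2 -2.9] t 5.25
```

View pics/w3.png

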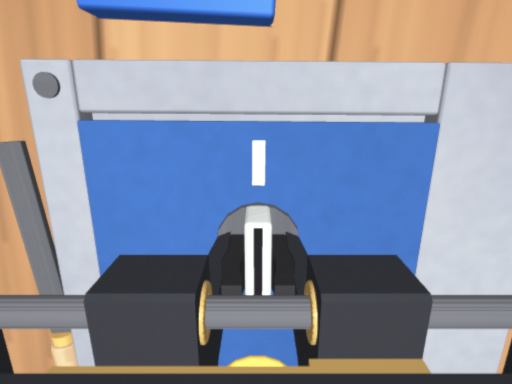

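Left slot is in line with its mark. Releasing and going up.

>>> carry_out --pt "0 0 0 0 0 0" --pt "0 0 0 0 0 0" --pt "0 0 0 0 0 0" --pt "0 0 0 0 0 0" --pt "0 0 0 0 0 0" --pt "0 0 0 0 0 0" --pt "0 0 -0.04 0 0 0" --pt "0 0 -0.08 0 0 0" --pt "0 0 -0.12 0 0 0" --pt "0 0 -0.12 0 0 0" --fingers 0

```text
clock: 6.3
tool_pos: [0.5382, 0.0262, 0.2225]
eef_rot: [0.679, 0.735, 0.004, 0.003]
contact_force: [0.3, -0.4, -0.2]
opening: 0.99
```

Run:
```python
from h import *
y=np.radians(94.47); c=np.array([.5355,.0267])-0.2*np.array([np.cos(y),np.sin(y)]); print(c, r.get_state()["opening"])
to([c[0]-.03,c[1]+.03,.22],-55)
```

```text
[ 0.55108742 -0.17269166] 0.9900467514004565
pos [0.5382 0.0262 0.2225] jaw 4.5 cmd [-0.167  -0.0304  0.0022] wz 59.5 q [-0.21  0.6   0.12  1.86 -0.1   0.68  0.05] F [ 0.3 -0.4 -0.2] t 6.3
```

>>> carry_out --pt "-0.167 -0.03 0 0 0 59" --pt "-0.167 -0.03 0 0 0 59" --pt "-0.167 -0.03 0 0 0 59" --pt "-0.167 -0.03 0 0 0 59" --pt "-0.167 -0.03 0 0 0 59" --pt "-0.167 -0.03 0 0 0 59" --pt "-0.167 -0.03 0 0 0 59" --pt "-0.167 -0.03 0 0 0 59" --pt "-0.167 -0.03 0 0 0 59" --pt "-0.167 -0.03 0 0 0 59"

```text
clock: 7.3
tool_pos: [0.5182, -0.1424, 0.2174]
eef_rot: [0.952, 0.306, -0.0, -0.0]
contact_force: [0.1, 0.7, 0.1]
opening: 0.999
```

Run:
```python
from h import *
to([.551,-.1725,.0977],-55); p,W,K=wrist("w4")
print(proj(W,K,[.551,-.1725,.1185]))
a=p["img"];u,v=map(int,proj(W,K,[.551,-.1725,.1]));y0,x0=max(v-60,0),max(u-60,0);print(x0,y0)
cv2.imwrite("pics/w4c.png",cv2.resize(a[y0:v+60,x0:u+60],None,fx=5,fy=5,interpolation=cv2.INTER_CUBIC))
```

```text
pos [ 0.5182 -0.1424  0.2174] jaw -54.3 cmd [0.0092 0.0437 0.1197] wz 0.7 q [-0.05  0.64  0.39  1.87 -0.36  0.7  -0.4 ] F [0.1 0.7 0.1] t 7.3
[311.68504532 181.8482919 ]
248 116
```

View pics/w4.png

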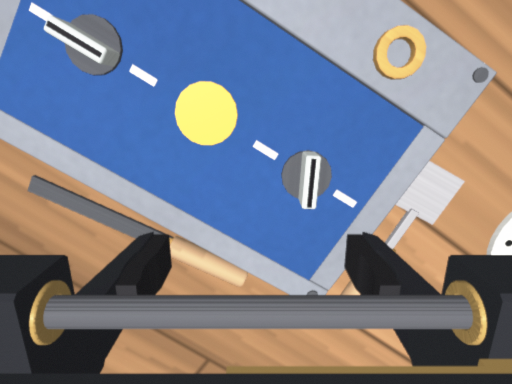

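View pics/w4c.png

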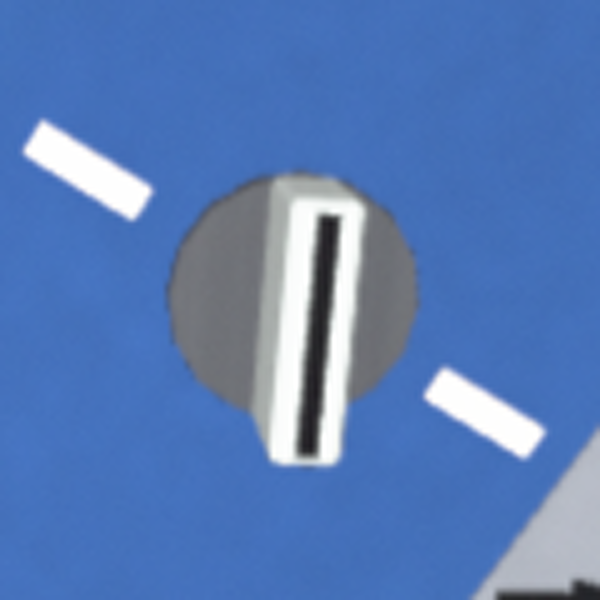

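Run:
```python
from h import *
d=np.load("pics/w4.npz");W,K=d["W"],d["K"]
A=[px(W,K,u,.1185) for u in [(314,159),(309.4,207.4)]]
B=[px(W,K,u,.088) for u in [(265.6,150.2),(345,198.6)]]
ang=lambda a,b:np.degrees(np.arctan2(*(b-a)[1::-1]))%180
for X in (A,B): print(np.round(X,4),(X[0]+X[1])/2,ang(*X),np.linalg.norm(X[0]-X[1]))
w=ang(*A); c=((A[0]+A[1])/2)[:2]
to([*c,.0975],w-90)
cv2.imwrite("pics/w4l.png",cv2.resize(cv2.imread("pics/w4.png")[0:90,20:160],None,fx=5,fy=5,interpolation=cv2.INTER_CUBIC))
```

```text
[[ 0.5663 -0.1626  0.1185]
 [ 0.5332 -0.1843  0.1185]] [ 0.54977252 -0.17343681  0.1185    ] 33.15481123444559 0.03955973688194468
[[ 0.5466 -0.1317  0.088 ]
 [ 0.5529 -0.2155  0.088 ]] [ 0.54977576 -0.17360435  0.088     ] 94.31249621878513 0.08411562127967148
pos [ 0.5182 -0.1425  0.2175] jaw -54.3 cmd [0.0076 0.0436 0.12  ] wz 2.5 q [-0.05  0.64  0.39  1.87 -0.36  0.7  -0.4 ] F [-0.3  0.4 -0.3] t 7.35
```

View pics/w4l.png

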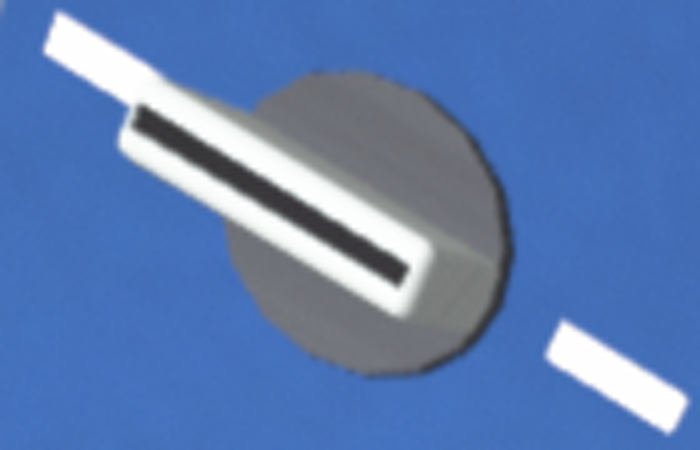

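>>> carry_out --pt "0.0076 0.0436 0.03 0 0 2.5" --pt "0.0076 0.0436 0.06 0 0 2.5" --pt "0.0076 0.0436 0.09 0 0 2.5" --pt "0.0076 0.0436 0.12 0 0 2.5" --pt "0.0076 0.0436 0.12 0 0 2.5" --pt "0.0076 0.0436 0.12 0 0 2.5" --pt "0.0076 0.0436 0.12 0 0 2.5"

```text
clock: 8.05
tool_pos: [0.5509, -0.1742, 0.0993]
eef_rot: [0.959, 0.285, 0.001, 0.001]
contact_force: [1.2, -0.9, 0.6]
opening: 1.0
```

Run:
```python
from h import *
to([0.5498,-.1735,.0975],-56.8); wrist("w5")
```

```text
pos [ 0.5509 -0.1742  0.0993] jaw -56.9 cmd [-0.0006 -0.0012  0.0018] wz -0.1 q [ 0.06  0.85  0.29  1.84 -0.45  0.52 -0.34] F [ 1.2 -0.9  0.6] t 8.05
```

View pics/w5.png

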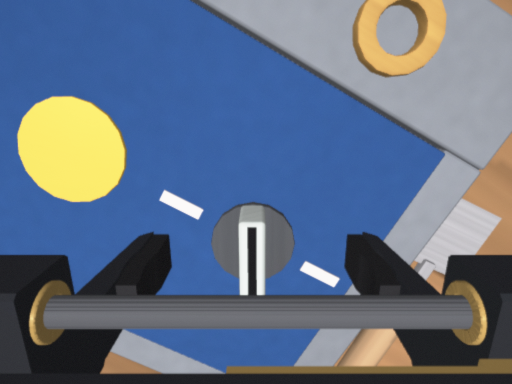

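Wing at (253,260) is centred and parallel with the fingers; closing.

>>> carry_out --pt "0 -0.001 0.0005 0 0 0" --pt "0 -0.001 0.0005 0 0 0" --pt "0 -0.001 0.0005 0 0 0" --pt "0 -0.001 0.0005 0 0 0" --pt "0 -0.001 0.0005 0 0 0" --pt "0 -0.001 0.0005 0 0 0" --pt "0 -0.001 0.0005 0 0 0" --pt "0 -0.001 0.0005 0 0 0" --pt "0 -0.001 0.0005 0 0 0" --pt "0 -0.001 0.0005 0 0 0" --pt "0 -0.001 0.0005 0 0 0" --pt "0 -0.001 0.0005 0 0 0" --fingers 255

```text
clock: 9.3
tool_pos: [0.549, -0.1724, 0.0972]
eef_rot: [0.959, 0.285, -0.0, -0.0]
contact_force: [-1.7, 1.4, 0.8]
opening: 0.135
```

Run:
```python
from h import *
print(r.get_state()["opening"]); to([0.5498,-.1735,.0975],4.4)
```

```text
0.13545573691786061
pos [ 0.549  -0.1724  0.0972] jaw -56.9 cmd [ 0.      0.0014 -0.0003] wz -61.3 q [ 0.06  0.85  0.29  1.84 -0.45  0.51 -0.34] F [-1.7  1.4  0.8] t 9.3
```

>>> carry_out --pt "0 0 0 0 0 -7" --pt "0 0 0 0 0 -14" --pt "0 0 0 0 0 -21" --pt "0 0 0 0 0 -28" --pt "0 0 0 0 0 -35" --pt "0 0 0 0 0 -42" --pt "0 0 0 0 0 -49" --pt "0 0 0 0 0 -56" --pt "0 0 0 0 0 -61.3" --pt "0 0 0 0 0 -61.3" --pt "0 0 0 0 0 -61.3" --pt "0 0 0 0 0 -61.3"

```text
clock: 10.5
tool_pos: [0.5503, -0.173, 0.0972]
eef_rot: [0.68, 0.733, 0.0, 0.001]
contact_force: [3.3, -0.1, -3.1]
opening: 0.135
```

Run:
```python
from h import *
print(r.get_state()["opening"]); to([0.5498,-.1735,.0975],4.4)
```

```text
0.13495600683022974
pos [ 0.5503 -0.173   0.0972] jaw 4.3 cmd [-0.0005 -0.0005 -0.0003] wz -0.1 q [ 0.21  0.83  0.03  1.83 -0.04  0.48  0.34] F [ 3.3 -0.1 -3.1] t 10.5
```

>>> carry_out --pt "0 0 0 0 0 0" --pt "0 0 0 0 0 0" --pt "0 0 0 0 0 0" --pt "0 0 0 0 0 0" --pt "0 0 0 0 0 0" --pt "0 0 0 0 0 0" --pt "0 0 -0.04 0 0 0" --pt "0 0 -0.08 0 0 0" --pt "0 0 -0.13 0 0 0" --pt "0 0 -0.15 0 0 0" --pt "0 0 -0.15 0 0 0" --fingers 0

```text
clock: 11.6
tool_pos: [0.5513, -0.1735, 0.2507]
eef_rot: [0.68, 0.733, 0.002, 0.003]
contact_force: [1.1, -0.5, -0.2]
opening: 0.997
```

Run:
```python
from h import *
to([0.5426,-.0735,.15],4.4); p,W,K=wrist("w6")
p=r.snapshot("top"); cv2.imwrite("pics/top1.png",p["img"])
```

```text
pos [ 0.5513 -0.1735  0.2507] jaw 4.3 cmd [ 0.1006 -0.0019  0.1005] wz -0.1 q [ 0.2   0.61  0.05  1.71 -0.04  0.82  0.34] F [ 1.1 -0.5 -0.2] t 11.6
```

View pics/w6.png

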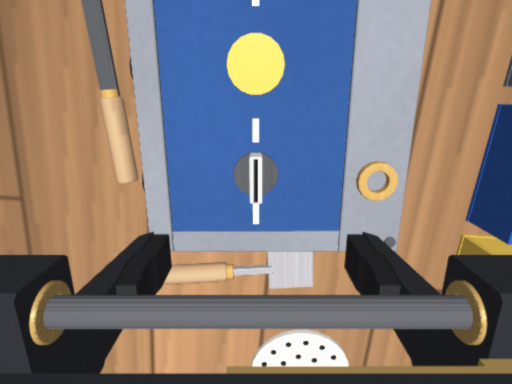

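Right slot (256,180) lines up with marks (256,130) and (256,213). Shut the fingers and go over the pad.

>>> carry_out --pt "0.04 -0.001 0 0 0 0" --pt "0.08 -0.002 0 0 0 0" --pt "0.1 -0.002 0.03 0 0 0" --pt "0.1 -0.002 0.06 0 0 0" --pt "0.1 -0.002 0.09 0 0 0" --pt "0.1 -0.002 0.12 0 0 0" --pt "0.1 -0.002 0.145 0 0 0" --pt "0.1 -0.002 0.145 0 0 0" --pt "0.1 -0.002 0.145 0 0 0" --pt "0.1 -0.002 0.145 0 0 0" --pt "0.1 -0.002 0.145 0 0 0" --pt "0.1 -0.002 0.145 0 0 0" --fingers 255

```text
clock: 12.9
tool_pos: [0.5403, -0.0733, 0.1032]
eef_rot: [0.68, 0.733, 0.001, 0.001]
contact_force: [-0.5, -0.4, 0.3]
opening: 0.005
```

Run:
```python
from h import *
print(r.get_state()["opening"]);to([0.5426,-.0735,.083],4.4)
```

```text
0.004986711821865663
pos [ 0.5403 -0.0733  0.1032] jaw 4.3 cmd [-0.0004  0.0022  0.0202] wz -0.1 q [ 0.03  0.79  0.03  1.93 -0.05  0.42  0.18] F [-0.5 -0.4  0.3] t 12.9
```

>>> carry_out --pt "0 0 0.003 0 0 0" --pt "0 0 0.006 0 0 0" --pt "0 0 0.009 0 0 0" --pt "0 0 0.012 0 0 0" --pt "0 0 0.014 0 0 0" --pt "0 0 0.016 0 0 0" --pt "0 0 0.018 0 0 0" --pt "0 0 0.018 0 0 0" --pt "0 0 0.018 0 0 0"

```text
clock: 13.8
tool_pos: [0.5397, -0.0732, 0.085]
eef_rot: [0.68, 0.733, 0.0, 0.0]
contact_force: [-1.8, 0.7, 11.0]
opening: 0.001
```

>>> carry_out --pt "0 0 0.001 0 0 0" --pt "0 0 0.002 0 0 0" --pt "0 0 0.003 0 0 0" --pt "0 0 0.003 0 0 0" --pt "0 0 0.003 0 0 0"

```text
clock: 14.3
tool_pos: [0.5397, -0.0732, 0.0834]
eef_rot: [0.68, 0.733, 0.0, 0.0]
contact_force: [-5.2, 1.5, 22.8]
opening: 0.004
```

>>> carry_out --pt "0 0 0.0005 0 0 0" --pt "0 0 0.0005 0 0 0" --pt "0 0 0.0005 0 0 0" --pt "0 0 0.0005 0 0 0" --pt "0 0 0.0005 0 0 0" --pt "0 0 0.0005 0 0 0"

```text
clock: 14.9
tool_pos: [0.5397, -0.0732, 0.0833]
eef_rot: [0.68, 0.733, 0.0, 0.0]
contact_force: [-5.9, 1.9, 29.2]
opening: 0.009
```

Run:
```python
from h import *
to([0.5426,-.0735,.083],4.4); wrist("w7")
p=r.snapshot("side"); a=cv2.resize(p["img"][160:270,180:350],None,fx=4,fy=4,interpolation=cv2.INTER_CUBIC)
cv2.imwrite("pics/side1.png",a)
```

```text
pos [ 0.5397 -0.0732  0.0833] jaw 4.3 cmd [-0.0005  0.0029  0.0004] wz -0.1 q [ 0.03  0.83  0.03  1.94 -0.06  0.38  0.18] F [-5.9  1.9 29.2] t 14.9
```

View pics/w7.png

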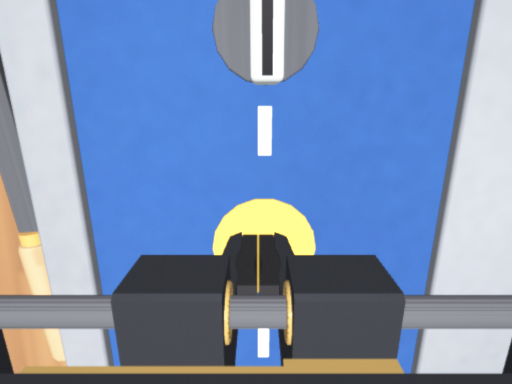

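View pics/side1.png

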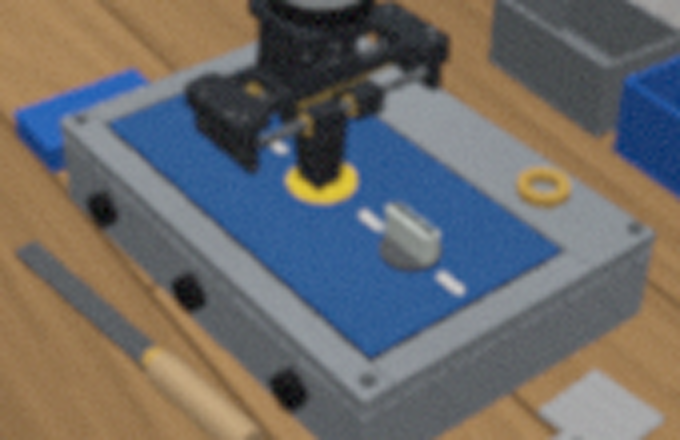

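The panel is flush: there are no proud edges, the tip stopped at 83.3 mm, and the force is 29 N. Handing in while still pressing.

Run:
```python
from h import *
s=r.get_state();print(np.round(s["contact_force"],1),s["tool_pos"],s["clock"])
print(r.finish_job())
```

```text
[-6.2  1.1 28.4] [ 0.53971075 -0.07320103  0.08337129] 15.0
the job is handed in; nothing more can be done
None
```

I turned both fasteners onto their marks: the left about 42° clockwise, the right about 61° anticlockwise. Then I pressed the panel down with shut fingers on the yellow pad and handed the job in at 15.0 s while still pushing. No verdict was reported.

- **Slots:** The wrist pictures taken after each turn showed the slot parallel to its marks. The left one measured within about 1°; the right one I judged by eye.
- **Panel:** The fingertips stopped at 83.3 mm, against about 83 mm expected at flush. The last 0.5 mm of commanded push raised the force from 23 to 29 N without moving the tip, which means it was on the firm stop. The side picture showed the panel level with the rim.
- **Push at hand-in:** The force was 28 N downward, with about 6 N sideways.
- **Things around the box:** The file, grommet, sanding block and scraper looked undisturbed in the last pictures where each showed. I did not measure their positions again, and I did not look at the filler tin or sanding discs at the end.
- **Disagreements:** The networks' labels for the fasteners in the first top picture were ambiguous, so I used wrist-camera measurements instead. The tip also sat about 3 mm off the pad centre, still well on the pad.

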